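Lock the lid rack's gate with its pin

ROBOT

A 7-joint arm with a two-finger parallel gripper is mounted at the origin on the work surface. World frame = base frame: x ahead of the robot, y to its left, z up, the work surface at z = 0. Lengths are in m, angles in rad, forces in N, time in s.
With the tool pointing down it reaches from about 0.4 to 0.85 m from the base axis. Payload 10.4 kg.
Tool frame: the origin (TCP) lies between the finger pads; the fingertips stand 19 mm ahead of it and the grasp point (between the pads) is the TCP; z points along the fingers, y is the direction in which the jaws open and shut (so a half turn about z gives the same grasp; the last joint's range is limited). The gripper opens to 85 mm and grips with 20 to 120 N. Pads are 22 mm wide; open, the fingers measure 114 mm over their backs; the gripper's body (76 mm by 85 mm) begins 54 mm behind the grasp point. The pads swing forward as they close: fully open they stand 13 mm farther back than shut.
Start: joints at [-1.217, 0.332, -0.065, 1.46, 0.022, 1.35, -0.088], TCP at [0.23, 0.581, 0.25] pointing down, gripper open.
Joint ranges: [-2.6, 2.6], [-0.5, 2.12], [-1.47, 1.34], [0.16, 2.42], [-1.27, 4.41], [0.06, 2.06], [-2.6, 2.6]. Speed limits (rad/s): [2.22, 2.22, 2.79, 2.79, 3.14, 3.14, 3.14].

INTERFACE

Orientations are given as a unit quaternion [x, y, z, w].
In Python, from workcell import manip gives the robot as it stands.
- The arm moves only by the shell command python3 -m jog 'ROWS' [FORCE]. ROWS is JSON, a list of rows, each an object with "offset": the shift along the tool's x, y, z as a fraction of full scale, a list of three; "rotation": the turn, a rotation vector about the tool's x, y, z as a fraction of full scale, a list of three; "fingers": the opening, from -1 (shut) to 1 (fully open), so that 0 is half open. A call has 1 to 8 rows; each row shifts and turns the commanded pose from where the row before left it, along the tool's axes as they then stand; what a row does not reach is not made up. Full scale, the value 1, is 0.15 m for a shift and 2 rad for a turn. A row lasts 1/8 s, in which the tool goes at most 62.5 mm and 10.7 degrees, less where a joint would pass 70% of its speed; a pose out of reach is approached as far as the arm can. A call with a number of a shift or a turn outside -1 to 1 is refused whole. A call with a gripper value outside its range is refused whole. The fingers move at their own pace and stop on an object; FORCE is the grip in N (left out, the last holds). Time passes only in rows, so rows that do not move let the fingers close. It gives the time, the measured TCP pose, the force and the opening at its end, in the units of the state.
- manip.get_obs(): the state, without advancing time (a new reading comes with each control period).
- manip.camera(name): name is "scene" or "top" or "wrist"; returns the picture (384x512x3 uint8, red, green, blue); there is no depth.
- manip.camera_info(name): a dict with "mtx" (3x3 intrinsics, pixels), "xyz" and "rotation" of the camera in the world. Camera axes: x right, y down, z forward; pixel columns grow to the right and rows downward; lengths in m; the calibration is good to about 2 mm. A picture is of the moment at which its call begins: read the wrist's pose just before it. camera_info takes no time and is no camera call; for the wrist camera it gives the pose at the moment of the call.
- manip.hand_in(): hands the job in, once; it reports no verdict.
Trained networks look in the newest picture that a camera, given by its name, has taken for a name from the list of things; names that differ only in an ending like _2 or _b are one class to them, and where a whole thing is asked for, a point or a joint stands for the part that bears it (a point fixed in the world has none). Each returns a list of dicts, best first, with "conf" (0 to 1); they miss things now and then, are a little off and sometimes report something else, mostly with a low value. They report only what shows in the picture. A call takes as long as a camera call.
- manip.recognise(camera, query): "bbox" ([left, top, right, bottom] in pixels, round what is visible of it).
The state is a dict: "clock": time; "joint_pos": joint angles; "joint_velocities": joint speeds; "tau": joint torques, N m; "position": TCP position; "ee_rot": TCP orientation; "ft_force": force on the tool from outside, world axes, zero at the start; "torque": the same for the moment, N m; "grip_width": opening from 0.0 (shut) to 1.0 (fully open).
Only numpy, scipy, OpenCV 4.12 (cv2) and the standard library are available. Lean on these libraries where they do the work, as an engineer would, in place of code of your own. Each camera call takes 0.05 s, during which the arm holds its last target. There are 200 camera calls.

TASK

Swing the white gate of the red lid rack fully shut, so that the eye at its end lines up between the rack's two lugs, then take the steel pin with the yellow knob out of the wooden block and lower it through all three holes until its collar sits on the top lug. Leave the wooden spoon standing in the block.

Things in the scene. Friction and masses are not known exactly. Their poses are not given: they have to be found in the camera images.
- lock_pin: Pin upright in either socket of a fixed dark wood block. Steel rod 12 mm thick, 80 long, tapered foot; on it a yellow collar 44 dia x 8, then a yellow round knob 28 dia, 88-132 mm above the foot: grip this from above. 90 g. Origin: foot centre; z up the rod. Foot 10 mm above the ledge, socket 60 deep, 14 wide; block 170x64x70 high, long side along the line pin-spoon.
- wooden_spoon: Pale wooden spoon standing bowl up in the block's other socket, 110 mm from the pin. Handle 12 mm thick, bowl 42 mm wide, length 166 mm; its top is 176 mm above the ledge. Origin: lower end of the handle, z up along it. It stays where it is.
- pin_hole (a point): Mouth centre of the vertical 28 mm hole in the fixed red rack's top lug (56x50x8), 98 mm above the ledge. Axes: x level, away from the robot, into the rack; y left along its front to the gate hinge; z up. Same lug and hole below, top 54 mm lower; shut gate's eye between. Post behind (x 28-44) no higher. Fixed lids at y 68-192, x over 60, up to 152 above the ledge.
- gate (a joint): White gate's angle (rad): 0 shut on its stop, grows as it swings to -x of pin_hole; starts 0.35-0.65. Hinge axis vertical at x 0, y +250 mm of pin_hole. Rails 8 mm thick, centred on the hinge-eye line, 45-73 mm above the ledge, 195 mm long; eye plate 50x50x10, hole 28, 250 mm from hinge, 62-72 above the ledge. Push its robot side; 0.5 N at 160 mm moves it, it stays put.

How it is judged:
By the outcome, as a careful person would: the job done as asked, in the order asked, and still so for the second after the job is handed in, with the robot touching nothing.
It also fails if it takes over 59 s, if anything falls off the work surface, if the arm or the gripper's body presses on something with over 40 N, if the wrist force passes 120 N, or if a joint passes its speed limit or range.

## Working session

There is one attempt and no reset: what is moved stays moved. The work goes in short steps, Python scripts to look and compute and a shell command to move; the robot and the scene stay as the last step left them, time stands still between calls to the robot, and variables do not carry over. Pictures are saved under pics/ and viewed, about 8 in all and at most 12, crops included, and the job is handed in when it is done.

```bash
mkdir -p pics
python3 - <<'E'
from workcell import manip
import cv2,numpy as np
o=manip.get_obs();print(o['clock'],o['position'],o['ee_rot'],o['grip_width'])
ims=[]
for c in ['scene','top']:
    im=manip.camera(c);cv2.imwrite(f'pics/{c}0.png',im[...,::-1])
    i=manip.camera_info(c);print(c,i['mtx'].__repr__(),i['xyz'],i['rotation'])
    for n in ['lock_pin','wooden_spoon','pin_hole','gate']:
        print(n,manip.recognise(c,n)[:2])
E
```

```text
0.0 [0.22982773 0.58082297 0.24950625] [ 1.87281127e-01  9.82306090e-01 -7.15419225e-04 -1.12256058e-04] 0.9986658173096993
scene array([[395.41799459,   0.        , 265.89313197],
       [  0.        , 395.41799459, 197.40780696],
       [  0.        ,   0.        ,   1.        ]]) [ 1.27880206 -0.2146031   0.58460828] [ 0.69755582  0.53180582 -0.28190618 -0.38875102]
lock_pin [{'bbox': [102.2, 208.8, 124.3, 242.9], 'conf': 0.55}]
wooden_spoon [{'bbox': [89.8, 166.9, 111.9, 207.1], 'conf': 0.8}]
pin_hole [{'bbox': [280.7, 177.6, 447.9, 301.8], 'conf': 0.68}]
gate [{'bbox': [285.8, 178.7, 391.2, 214.6], 'conf': 0.91}]
top array([[439.48021925,   0.        , 248.99435221],
       [  0.        , 439.48021925, 196.33732259],
       [  0.        ,   0.        ,   1.        ]]) [ 0.40848845 -0.00637031  1.1037327 ] [-0.69934726  0.71296732 -0.03365522  0.03818819]
lock_pin [{'bbox': [378.6, 154.5, 398.1, 174.5], 'conf': 0.6}]
wooden_spoon [{'bbox': [392.1, 196.0, 418.6, 217.6], 'conf': 0.68}]
pin_hole [{'bbox': [103.8, 77.5, 244.0, 228.3], 'conf': 0.66}, {'bbox': [392.1, 198.3, 416.8, 214.4], 'conf': 0.58}]
gate [{'bbox': [119.0, 157.3, 218.1, 226.5], 'conf': 0.97}]
```

View pics/scene0.png

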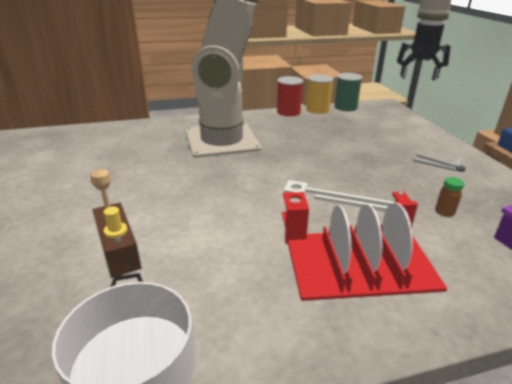

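View pics/top0.png

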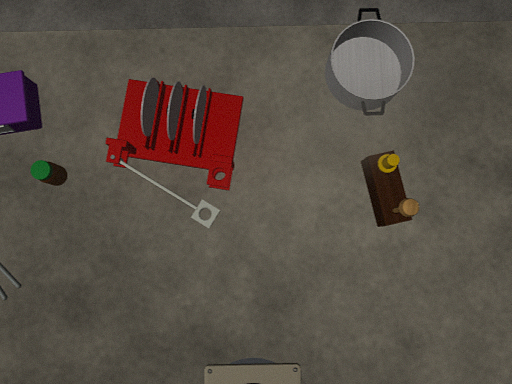

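The scene view shows the rack, with its lug at about (295,200). The gate stands open towards the robot, with its eye at (295,187). The block is at (115,240), pin in front and spoon behind. In the top view the hole is at about (220,176), the eye at (205,213), the pin knob at (392,160) and the spoon at (408,208).

Run:
```python
import cv2,numpy as np
t=cv2.imread('pics/top0.png');s=cv2.imread('pics/scene0.png')
f=lambda im,x,y,w,h,k:cv2.resize(im[y:y+h,x:x+w],None,fx=k,fy=k,interpolation=cv2.INTER_CUBIC)
a=f(t,100,130,130,100,5) 
b=f(s,280,170,65,75,5); c=f(s,80,160,65,75,5) 
o=np.zeros((600,800,3),np.uint8)
a=cv2.resize(a,(390,300));o[:300,:390]=a      # top x3: 100,130
d=f(t,360,140,65,75,4);o[:300,400:660]=d       # top x4: 360,140
o[300:600,:260]=cv2.resize(b,(260,300));o[300:600,400:660]=cv2.resize(c,(260,300)) # x4
cv2.imwrite('pics/crop0.png',o)
```

```text
(no output)
```

View pics/crop0.png

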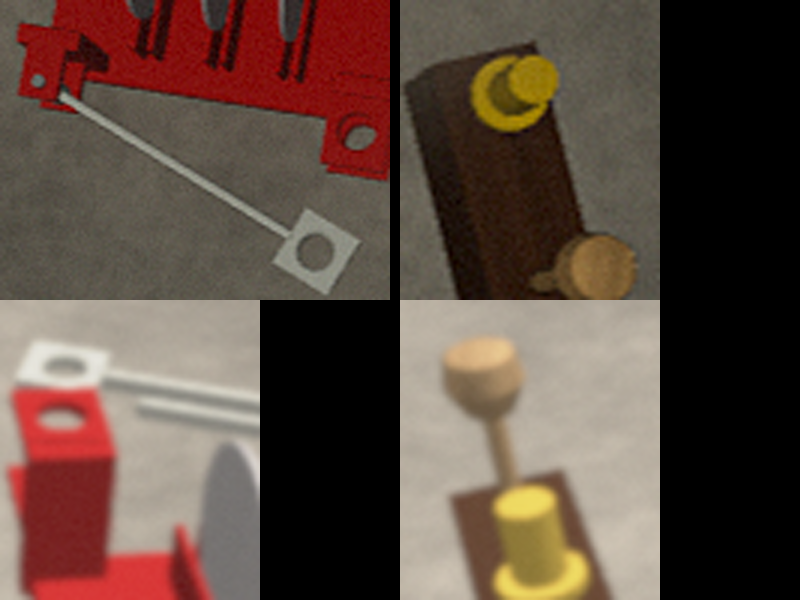

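The crop gives these centres. Top view: hole mouth (219.3,174.3), eye (205,213.7), hinge (112.7,156.7), knob top (393.8,159.7), spoon (409.5,206.7). Scene view: hole (295.3,199.3), eye (296.3,186.5), knob top (111.8,210.5), spoon top (100.7,172).

```bash
cat > h.py <<'E'
from workcell import manip
import numpy as np
from scipy.spatial.transform import Rotation as R
def ray(cam,uv,info=None):
    i=info or manip.camera_info(cam)
    r=np.array(i['rotation']); r=R.from_quat(r).as_matrix() if r.size==4 else r
    d=r@np.linalg.inv(i['mtx'])@[*uv,1]; return np.array(i['xyz']),d/np.linalg.norm(d)
def atz(cam,uv,z,info=None):
    p,d=ray(cam,uv,info); return p+d*(z-p[2])/d[2]
def tri(*obs):
    A=0;b=0
    for p,d in obs:
        M=np.eye(3)-np.outer(d,d);A=A+M;b=b+M@p
    x=np.linalg.solve(A,b); return x,[np.linalg.norm((np.eye(3)-np.outer(d,d))@(x-p)) for p,d in obs]
E
python3 - <<'E'
from h import *
np.set_printoptions(precision=4,suppress=True)
for n,t,s,z in [('hole',(219.3,174.3),(295.3,199.3),.098),('eye',(205,213.7),(296.3,186.5),.072),('knob',(393.8,159.7),(111.8,210.5),.142),('spoon',(409.5,206.7),(100.7,172),.176)]:
    x,e=tri(ray('top',t),ray('scene',s));print(n,x,np.round(e,4),'nominal z',z,atz('top',t,x[2]),'at nominal',atz('top',t,z))
print(atz('top',(112.7,156.7),.098),atz('top',(387.5,163.2),.098))
i=manip.camera_info('wrist');print(i)
E
```

```text
hole [0.5652 0.0689 0.0919] [0.0017 0.0017] nominal z 0.098 [0.5647 0.0673 0.0919] at nominal [0.5637 0.0668 0.098 ]
eye [0.4754 0.1053 0.0685] [0.0015 0.0015] nominal z 0.072 [0.475  0.1039 0.0685] at nominal [0.4748 0.1035 0.072 ]
knob [ 0.5824 -0.3222  0.139 ] [0.0018 0.0018] nominal z 0.142 [ 0.5824 -0.3241  0.139 ] at nominal [ 0.5818 -0.3231  0.142 ]
spoon [ 0.475  -0.3416  0.1698] [0.0003 0.0003] nominal z 0.176 [ 0.475  -0.3419  0.1698] at nominal [ 0.4745 -0.3397  0.176 ]
[0.6101 0.3145 0.098 ] [ 0.5819 -0.3226  0.098 ]
{'mtx': array([[338.1757,   0.    , 248.6884],
       [  0.    , 338.1757, 188.2403],
       [  0.    ,   0.    ,   1.    ]]), 'xyz': array([0.1674, 0.6057, 0.3732]), 'rotation': array([0.8197, 0.5564, 0.0767, 0.1121])}
```

```bash
python3 -m jog '[{"offset":[0,0,0],"rotation":[0,0,-0.048],"fingers":-1},{"offset":[0,0,0],"rotation":[0,0,-0.048],"fingers":-1},{"offset":[-0.34,-0.367,0],"rotation":[0,0,0],"fingers":-1},{"offset":[-0.25,-0.27,0],"rotation":[0,0,0],"fingers":-1},{"offset":[-0.25,-0.27,0],"rotation":[0,0,0],"fingers":-1},{"offset":[-0.25,-0.27,0],"rotation":[0,0,0],"fingers":-1},{"offset":[-0.25,-0.27,0],"rotation":[0,0,0],"fingers":-1},{"offset":[-0.25,-0.27,0],"rotation":[0,0,0],"fingers":-1}]'; python3 -c "
from h import *
o=manip.get_obs();print(R.from_quat(o['ee_rot']).as_matrix().round(3),o['ft_force'])"
```

```text
clock: 1.5
position: [0.4112, 0.2932, 0.2506]
ee_rot: [0.092, 0.996, 0.0, 0.0]
ft_force: [0.8, -0.0, -0.2]
grip_width: 0.003
[[-0.983  0.184  0.   ]
 [ 0.184  0.983  0.001]
 [-0.     0.001 -1.   ]] [ 0.81252563 -0.00118827 -0.17962426]
```

```bash
python3 -m jog '[{"offset":[-0.19,-0.18,0],"rotation":[0,0,0],"fingers":-1},{"offset":[-0.19,-0.18,0],"rotation":[0,0,0],"fingers":-1},{"offset":[-0.19,-0.18,0],"rotation":[0,0,0],"fingers":-1},{"offset":[0,0,0.3],"rotation":[0,0,0],"fingers":-1},{"offset":[0,0,0.3],"rotation":[0,0,0],"fingers":-1},{"offset":[0,0,0.3],"rotation":[0,0,0],"fingers":-1},{"offset":[0,0,0.25],"rotation":[0,0,0],"fingers":-1},{"offset":[0,0,0.1],"rotation":[0,0,0],"fingers":-1}]'
python3 - <<'E'
from h import *;import cv2
im=manip.camera('wrist');cv2.imwrite('pics/w1.png',im[...,::-1]);print(manip.camera_info('wrist'))
E
```

```text
clock: 2.5
position: [0.4786, 0.199, 0.0611]
ee_rot: [0.092, 0.996, -0.001, -0.001]
ft_force: [-0.6, 0.7, 0.0]
grip_width: 0.001
{'mtx': array([[338.17565219,   0.        , 248.68837809],
       [  0.        , 338.17565219, 188.24027798],
       [  0.        ,   0.        ,   1.        ]]), 'xyz': array([0.4125707 , 0.21114009, 0.18346578]), 'rotation': array([0.76260344, 0.63268727, 0.08548456, 0.10409224])}
```

View pics/w1.png

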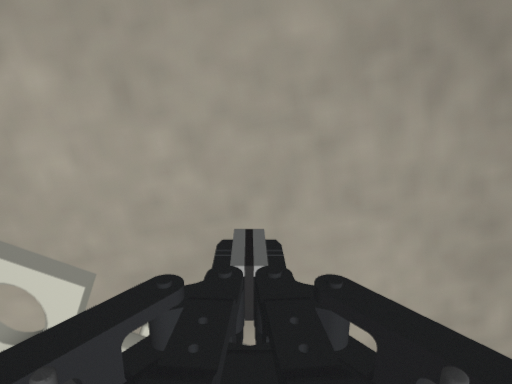

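The fingers are closed on the robot side of the gate, with the eye at the lower left around (20,305). Next I push along the rack's x.

```bash
python3 -m jog '[{"offset":[-0.07,-0.03,0],"rotation":[0,0,0],"fingers":-1},{"offset":[-0.07,-0.03,0],"rotation":[0,0,0],"fingers":-1},{"offset":[-0.07,-0.03,0],"rotation":[0,0,0],"fingers":-1},{"offset":[-0.07,-0.03,0],"rotation":[0,0,0],"fingers":-1},{"offset":[-0.07,-0.03,0],"rotation":[0,0,0],"fingers":-1},{"offset":[-0.07,-0.03,0],"rotation":[0,0,0],"fingers":-1},{"offset":[-0.07,-0.03,0],"rotation":[0,0,0],"fingers":-1}]';python3 -m jog '[{"offset":[-0.04,0,0],"rotation":[0,0,0],"fingers":-1},{"offset":[-0.03,0,0],"rotation":[0,0,0],"fingers":-1}]'
```

```text
clock: 3.42
position: [0.5466, 0.1546, 0.0627]
ee_rot: [0.092, 0.996, 0.0, -0.0]
ft_force: [-0.7, 0.5, 0.5]
grip_width: -0.002
clock: 3.68
position: [0.5566, 0.153, 0.0627]
ee_rot: [0.092, 0.996, -0.0, -0.0]
ft_force: [-0.8, 0.2, -0.1]
grip_width: -0.001
```

Small steps until the stop is felt.

```bash
for i in 1; do python3 -m jog '[{"offset":[-0.02,0,0],"rotation":[0,0,0],"fingers":-1},{"offset":[-0.02,0,0],"rotation":[0,0,0],"fingers":-1}]'; python3 -m jog '[{"offset":[-0.013,0,0],"rotation":[0,0,0],"fingers":-1},{"offset":[0,0,0],"rotation":[0,0,0],"fingers":-1}]'; done
python3 - <<'E'
from h import *;import cv2
im=manip.camera('top');cv2.imwrite('pics/t1.png',cv2.resize(im[125:235,95:255,::-1],None,fx=5,fy=5,interpolation=cv2.INTER_CUBIC))
E
```

```text
clock: 3.92
position: [0.5622, 0.1521, 0.0628]
ee_rot: [0.092, 0.996, 0.0, -0.0]
ft_force: [-0.9, -0.3, 0.3]
grip_width: -0.001
clock: 4.18
position: [0.5643, 0.1517, 0.0628]
ee_rot: [0.092, 0.996, 0.0, 0.0]
ft_force: [-0.1, -0.3, -0.6]
grip_width: -0.002
```

View pics/t1.png

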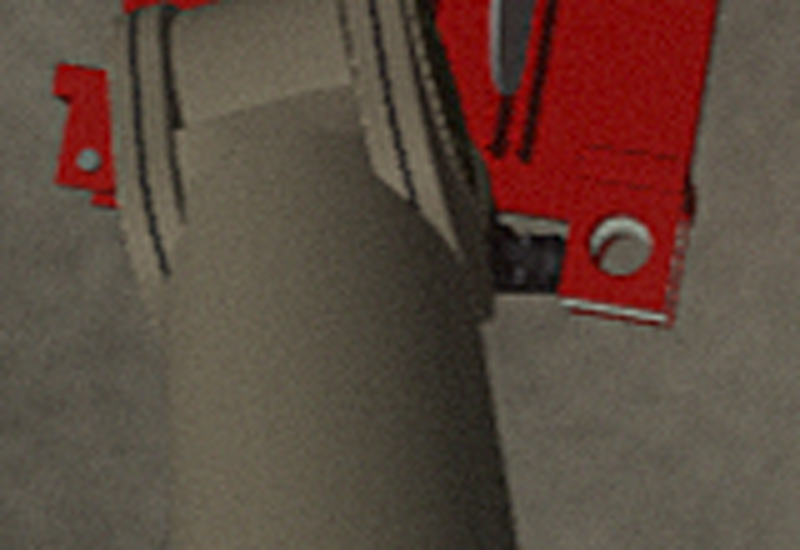

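The gate is almost shut. Some white still shows past the lug's robot edge at (615,308). I keep nudging.

```bash
for i in 1; do python3 -m jog '[{"offset":[-0.013,0,0],"rotation":[0,0,0],"fingers":-1},{"offset":[0,0,0],"rotation":[0,0,0],"fingers":-1}]'; python3 -m jog '[{"offset":[-0.013,0,0],"rotation":[0,0,0],"fingers":-1},{"offset":[0,0,0],"rotation":[0,0,0],"fingers":-1}]'; done
```

```text
clock: 4.47
position: [0.5662, 0.1513, 0.0628]
ee_rot: [0.092, 0.996, 0.0, 0.0]
ft_force: [-0.3, -1.1, 0.4]
grip_width: 0.004
clock: 4.72
position: [0.5673, 0.1512, 0.0627]
ee_rot: [0.092, 0.996, 0.0, -0.001]
ft_force: [-5.5, 1.1, 3.0]
grip_width: 0.004
```

```bash
python3 -m jog '[{"offset":[-0.01,0,0],"rotation":[0,0,0],"fingers":-1},{"offset":[0,0,0],"rotation":[0,0,0],"fingers":-1}]'
```

```text
clock: 4.97
position: [0.5674, 0.1512, 0.0625]
ee_rot: [0.092, 0.996, -0.0, -0.002]
ft_force: [-13.1, -0.0, 8.3]
grip_width: 0.003
```

```bash
python3 -m jog '[{"offset":[0.1,0,0],"rotation":[0,0,0],"fingers":-1},{"offset":[0.1,0,0],"rotation":[0,0,0],"fingers":-1},{"offset":[0,0,-0.3],"rotation":[0,0,0],"fingers":-1},{"offset":[0,0,-0.4],"rotation":[0,0,0],"fingers":-1},{"offset":[0,0,-0.4],"rotation":[0,0,0],"fingers":1},{"offset":[0,-0.28,0],"rotation":[0,0,0],"fingers":1},{"offset":[-0.1,-0.28,0],"rotation":[0,0,0],"fingers":1},{"offset":[0,0,0],"rotation":[0,0,0],"fingers":1}]'; python3 -m jog '[{"offset":[0,0,0],"rotation":[0,0,0],"fingers":1}]'
python3 - <<'E'
from h import *;import cv2
i=manip.camera_info('wrist');im=manip.camera('wrist');cv2.imwrite('pics/w2.png',im[...,::-1]);print(i['xyz'],i['rotation'])
p,d=ray('wrist',(256,192),i);print(d)
r=R.from_quat(i['rotation']);c=r.inv().apply(np.array([.5637,.0668,.098])-i['xyz']);uv=i['mtx']@c;print('pred hole px',uv[:2]/uv[2])
E
```

```text
clock: 5.98
position: [0.5392, 0.0669, 0.2282]
ee_rot: [0.095, 0.995, -0.0, 0.001]
ft_force: [0.0, 1.1, -0.4]
grip_width: 0.845
clock: 6.1
position: [0.5389, 0.0715, 0.2278]
ee_rot: [0.092, 0.996, 0.0, 0.0]
ft_force: [-0.2, 1.5, -0.1]
grip_width: 1.0
[0.47266517 0.08334189 0.35065929] [0.76256573 0.63245903 0.08737081 0.10418933]
[ 0.27947573 -0.0291103  -0.95971137]
pred hole px [248.92787218 214.75407385]
```

View pics/w2.png

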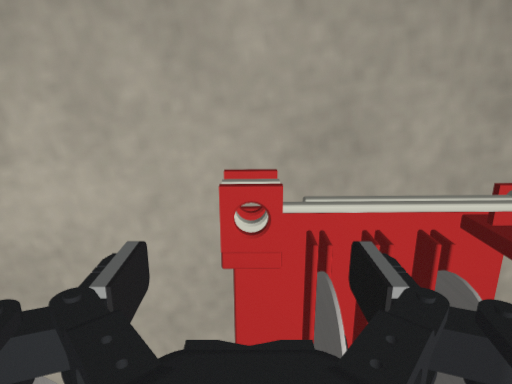

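The gate lies parallel to the rack front. The hole sits at about (251.5,217) with the eye lined up beneath it, against a predicted (249,215), so we agree to about 2 mm. Next, over to the pin.

Run:
```python
from h import *
i=manip.camera_info('wrist');print('hole',atz('wrist',(251.5,217),.098,i))
o=manip.get_obs();M=R.from_quat(o['ee_rot']).as_matrix()
print(M.round(3),o['position'])
d=np.array([.582-.025,-.323,.25])-o['position'];print('jog',M.T@d/.15)
```

```text
hole [0.56589474 0.06902079 0.098     ]
[[-0.983  0.182  0.   ]
 [ 0.182  0.983  0.001]
 [ 0.     0.001 -1.   ]] [0.5388858  0.07195542 0.22768098]
jog [-0.59918829 -2.56670774 -0.15028966]
```

```bash
python3 -m jog '[{"offset":[-0.085,-0.3,-0.15],"rotation":[0,0,0],"fingers":1},{"offset":[-0.085,-0.38,0],"rotation":[0,0,0],"fingers":1},{"offset":[-0.085,-0.38,0],"rotation":[0,0,0],"fingers":1},{"offset":[-0.085,-0.38,0],"rotation":[0,0,0],"fingers":1},{"offset":[-0.085,-0.38,0],"rotation":[0,0,0],"fingers":1},{"offset":[-0.085,-0.38,0],"rotation":[0,0,0],"fingers":1},{"offset":[-0.085,-0.37,0],"rotation":[0,0,0],"fingers":1},{"offset":[0,0,0],"rotation":[0,0,0],"fingers":1}]'; python3 -m jog '[{"offset":[0,0,0],"rotation":[0,0,0],"fingers":1},{"offset":[0,0,0],"rotation":[0,0,0],"fingers":1}]'
python3 - <<'E'
from h import *;import cv2
i=manip.camera_info('wrist');im=manip.camera('wrist');cv2.imwrite('pics/w3.png',im[...,::-1]);print(i['xyz'])
r=R.from_quat(i['rotation']);c=r.inv().apply(np.array([.582,-.323,.142])-i['xyz']);uv=i['mtx']@c;print('pred knob px',uv[:2]/uv[2])
print(manip.recognise('wrist','lock_pin')[:2])
E
```

```text
clock: 7.15
position: [0.5548, -0.3286, 0.2495]
ee_rot: [0.095, 0.995, -0.001, -0.001]
ft_force: [-0.0, 1.0, -0.2]
grip_width: 0.998
clock: 7.4
position: [0.5571, -0.3223, 0.2502]
ee_rot: [0.091, 0.996, 0.001, 0.0]
ft_force: [0.3, -0.6, -0.0]
grip_width: 1.001
[ 0.49086406 -0.3106728   0.37306549]
pred knob px [254.18094638 224.09010401]
[{'bbox': [230.3, 180.8, 279.0, 245.6], 'conf': 0.85}]
```

View pics/w3.png

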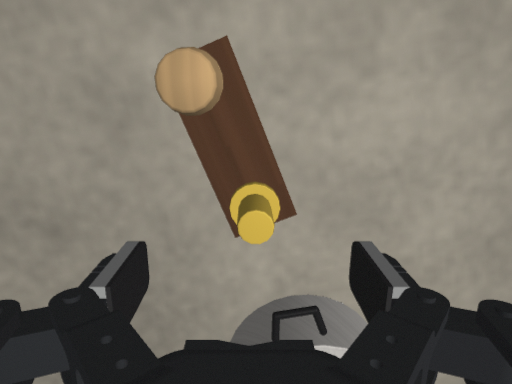

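The knob top is at about (256.5,226.5), the spoon's bowl top is well clear at (188,80), and the pot handle is at (300,320).

Run:
```python
from h import *
i=manip.camera_info('wrist');k=atz('wrist',(256.5,226.5),.142,i);print('knob',k,'collar',atz('wrist',(255,207.5),.098,i))
for z in (.1,.15):print('pot handle',atz('top',(373,114),z),atz('wrist',(300,308),z,i))
o=manip.get_obs();M=R.from_quat(o['ee_rot']).as_matrix()
print('jog',M.T@(np.array([k[0],k[1],.125])-o['position'])/.15)
```

```text
knob [ 0.58403014 -0.32229078  0.142     ] collar [ 0.58434066 -0.32259126  0.098     ]
pot handle [ 0.6984928  -0.29412303  0.1       ] [ 0.6885911  -0.29883849  0.1       ]
pot handle [ 0.68404651 -0.2797889   0.15      ] [ 0.65236426 -0.3010884   0.15      ]
jog [-0.17725227  0.03607959  0.83594312]
```

```bash
python3 -m jog '[{"offset":[-0.18,0.036,0],"rotation":[0,0,0],"fingers":1},{"offset":[0,0,0.25],"rotation":[0,0,0],"fingers":1},{"offset":[0,0,0.25],"rotation":[0,0,0],"fingers":1},{"offset":[0,0,0.2],"rotation":[0,0,0],"fingers":1},{"offset":[0,0,0.13],"rotation":[0,0,0],"fingers":1},{"offset":[0,0,0],"rotation":[0,0,0],"fingers":1},{"offset":[0,0,0],"rotation":[0,0,0],"fingers":1}]' 40; python3 -m jog '[{"offset":[0,0,0],"rotation":[0,0,0],"fingers":-1},{"offset":[0,0,0],"rotation":[0,0,0],"fingers":-1},{"offset":[0,0,0],"rotation":[0,0,0],"fingers":-1},{"offset":[0,0,0],"rotation":[0,0,0],"fingers":-1},{"offset":[0,0,0],"rotation":[0,0,0],"fingers":-1},{"offset":[0,0,0],"rotation":[0,0,0],"fingers":-1}]' 40
```

```text
clock: 8.38
position: [0.5844, -0.3244, 0.1272]
ee_rot: [0.092, 0.996, -0.0, 0.001]
ft_force: [0.3, 0.4, 0.9]
grip_width: 0.999
clock: 9.12
position: [0.584, -0.324, 0.1261]
ee_rot: [0.092, 0.996, 0.0, 0.0]
ft_force: [-0.6, 1.7, 5.8]
grip_width: 0.317
```

```bash
python3 -m jog '[{"offset":[0,0,-0.06],"rotation":[0,0,0],"fingers":-1},{"offset":[0,0,-0.1],"rotation":[0,0,0],"fingers":-1},{"offset":[0,0,-0.12],"rotation":[0,0,0],"fingers":-1},{"offset":[0,0,-0.15],"rotation":[0,0,0],"fingers":-1},{"offset":[0,0,-0.16],"rotation":[0,0,0],"fingers":-1},{"offset":[0,0,-0.18],"rotation":[0,0,0],"fingers":-1},{"offset":[0,0,-0.18],"rotation":[0,0,0],"fingers":-1},{"offset":[0,0,-0.1],"rotation":[0,0,0],"fingers":-1}]' 60
python3 - <<'E'
from h import *
o=manip.get_obs();M=R.from_quat(o['ee_rot']).as_matrix();print(o['ft_force'],o['grip_width'])
print('jog',M.T@(np.array([.5655-.02,.0685,o['position'][2]])-o['position'])/.15)
E
```

```text
clock: 10.12
position: [0.5837, -0.3249, 0.2859]
ee_rot: [0.093, 0.996, -0.001, 0.001]
ft_force: [0.8, 0.8, -0.5]
grip_width: 0.313
[ 0.81190469  0.7845085  -0.54612827] 0.3125227046120801
jog [ 0.73370896  2.53086211 -0.00411933]
```

```bash
python3 -m jog '[{"offset":[0.086,0.365,0],"rotation":[0,0,0],"fingers":-1},{"offset":[0.086,0.365,0],"rotation":[0,0,0],"fingers":-1},{"offset":[0.086,0.365,0],"rotation":[0,0,0],"fingers":-1},{"offset":[0.086,0.365,0],"rotation":[0,0,0],"fingers":-1},{"offset":[0.086,0.365,0],"rotation":[0,0,0],"fingers":-1},{"offset":[0.086,0.365,0],"rotation":[0,0,0],"fingers":-1},{"offset":[0.086,0.365,0],"rotation":[0,0,0],"fingers":-1},{"offset":[0,0,0],"rotation":[0,0,0],"fingers":-1}]'; python3 -m jog '[{"offset":[0,0,0.16],"rotation":[0,0,0],"fingers":-1},{"offset":[0,0,0.16],"rotation":[0,0,0],"fingers":-1},{"offset":[0,0,0],"rotation":[0,0,0],"fingers":-1},{"offset":[0,0,0],"rotation":[0,0,0],"fingers":-1}]'
python3 - <<'E'
from h import *;import cv2
o=manip.get_obs();print(o['position'])
s=manip.camera('scene');w=manip.camera('wrist')
f=lambda im,x,y,W,H,k:cv2.resize(im[y:y+H,x:x+W,::-1],None,fx=k,fy=k,interpolation=cv2.INTER_CUBIC)
cv2.imwrite('pics/c4.png',np.hstack([f(s,255,120,75,120,5),f(w,180,130,140,200,3)[:600]]))
def px(c,X):
    i=manip.camera_info(c);q=i['mtx']@R.from_quat(i['rotation']).inv().apply(np.array(X)-i['xyz']);return q[:2]/q[2]
foot=o['position']-[0,0,.116]
print('scene pred foot',px('scene',foot),'hole',px('scene',[.5655,.0685,.098]),'wrist pred foot',px('wrist',foot),'hole',px('wrist',[.5655,.0685,.098]))
E
```

```text
clock: 11.12
position: [0.5646, 0.0746, 0.2831]
ee_rot: [0.088, 0.996, 0.001, -0.001]
ft_force: [-0.6, -0.5, -0.9]
grip_width: 0.309
clock: 11.62
position: [0.5658, 0.0686, 0.2364]
ee_rot: [0.093, 0.996, 0.0, 0.001]
ft_force: [-0.1, -0.2, 0.1]
grip_width: 0.314
[0.5657902  0.0685564  0.23640334]
scene pred foot [295.25942948 188.92303935] hole [294.60530304 197.20708934] wrist pred foot [248.46824521 188.42061222] hole [248.30518549 180.46879556]
```

View pics/c4.png

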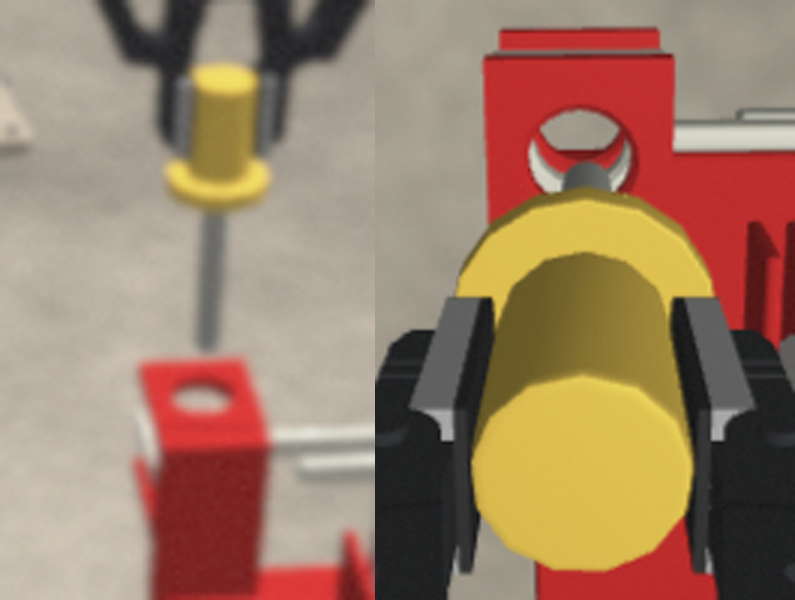

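The left panel (scene) shows the pin hanging nearly straight above the hole. In the right panel (wrist) the hole centre is at about (248.7,180.7) and the foot at about (250.7,187). That leaves an offset of about 1.5 mm, well inside the 8 mm margin, so I lower it.

```bash
python3 -m jog '[{"offset":[0,-0.007,0.1],"rotation":[0,0,0],"fingers":-1},{"offset":[0,0,0.1],"rotation":[0,0,0],"fingers":-1},{"offset":[0,0,0.08],"rotation":[0,0,0],"fingers":-1},{"offset":[0,0,0],"rotation":[0,0,0],"fingers":-1}]'; python3 -m jog '[{"offset":[0,0,0.08],"rotation":[0,0,0],"fingers":-1},{"offset":[0,0,0.08],"rotation":[0,0,0],"fingers":-1},{"offset":[0,0,0.08],"rotation":[0,0,0],"fingers":-1},{"offset":[0,0,0],"rotation":[0,0,0],"fingers":-1}]'
```

```text
clock: 12.22
position: [0.5645, 0.068, 0.1919]
ee_rot: [0.092, 0.996, -0.0, -0.001]
ft_force: [-0.2, 0.1, -0.7]
grip_width: 0.311
clock: 12.72
position: [0.5645, 0.068, 0.156]
ee_rot: [0.092, 0.996, -0.0, -0.001]
ft_force: [0.2, 0.3, -0.5]
grip_width: 0.31
```

```bash
python3 -m jog '[{"offset":[0,0,0.06],"rotation":[0,0,0],"fingers":-1},{"offset":[0,0,0.04],"rotation":[0,0,0],"fingers":-1},{"offset":[0,0,0],"rotation":[0,0,0],"fingers":-1}]'; python3 -m jog '[{"offset":[0,0,0.02],"rotation":[0,0,0],"fingers":-1},{"offset":[0,0,0.0],"rotation":[0,0,0],"fingers":-1}]';python3 -m jog '[{"offset":[0,0,0.013],"rotation":[0,0,0],"fingers":-1},{"offset":[0,0,0.0],"rotation":[0,0,0],"fingers":-1}]'
```

```text
clock: 13.1
position: [0.5649, 0.0681, 0.1418]
ee_rot: [0.092, 0.996, -0.0, -0.0]
ft_force: [0.4, 0.7, -1.2]
grip_width: 0.31
clock: 13.35
position: [0.5651, 0.0681, 0.1392]
ee_rot: [0.092, 0.996, 0.0, -0.0]
ft_force: [0.2, 0.0, -0.3]
grip_width: 0.315
clock: 13.6
position: [0.5651, 0.0681, 0.1373]
ee_rot: [0.092, 0.996, 0.0, -0.0]
ft_force: [-0.1, 0.1, -1.4]
grip_width: 0.313
```

```bash
python3 -m jog '[{"offset":[0,0,0.015],"rotation":[0,0,0],"fingers":-1},{"offset":[0,0,0.0],"rotation":[0,0,0],"fingers":-1}]'; python3 -m jog '[{"offset":[0,0,0.01],"rotation":[0,0,0],"fingers":-1},{"offset":[0,0,0.0],"rotation":[0,0,0],"fingers":-1}]'
```

```text
clock: 13.85
position: [0.5651, 0.0681, 0.1349]
ee_rot: [0.092, 0.996, 0.0, -0.0]
ft_force: [0.1, 0.3, -1.2]
grip_width: 0.306
clock: 14.1
position: [0.5654, 0.0682, 0.1343]
ee_rot: [0.092, 0.996, 0.0, 0.0]
ft_force: [-1.8, -0.1, 5.5]
grip_width: 0.312
```

The collar seats at the expected height. I release, retreat and check.

```bash
python3 -m jog '[{"offset":[0,0,0],"rotation":[0,0,0],"fingers":0.5},{"offset":[0,0,0],"rotation":[0,0,0],"fingers":0.8},{"offset":[0,0,0],"rotation":[0,0,0],"fingers":0.8},{"offset":[0,0,0],"rotation":[0,0,0],"fingers":0.8},{"offset":[0,0,-0.1],"rotation":[0,0,0],"fingers":0.8},{"offset":[0,0,-0.3],"rotation":[0,0,0],"fingers":0.8},{"offset":[0,0,-0.35],"rotation":[0,0,0],"fingers":0.8},{"offset":[0.2,0,-0.2],"rotation":[0,0,0],"fingers":0.8}]'; python3 -m jog '[{"offset":[0.3,0,0],"rotation":[0,0,0],"fingers":0.8},{"offset":[0,0,0],"rotation":[0,0,0],"fingers":0.8},{"offset":[0,0,0],"rotation":[0,0,0],"fingers":0.8}]'
python3 - <<'E'
from h import *;import cv2
s=manip.camera('scene');t=manip.camera('top');w=manip.camera('wrist')
f=lambda im,x,y,W,H,k:cv2.resize(im[y:y+H,x:x+W,::-1],None,fx=k,fy=k,interpolation=cv2.INTER_CUBIC)
o=np.zeros((600,800,3),np.uint8)
o[:300,:400]=f(s,270,150,100,75,4);o[:300,400:]=f(s,70,150,100,75,4)
o[300:,:400]=f(t,130,125,133,100,3)[:300,:400] if 0 else cv2.resize(t[120:220,120:253,::-1],(400,300));o[300:,400:]=cv2.resize(w[...,::-1],(400,300))
cv2.imwrite('pics/c5.png',o)
E
```

```text
clock: 15.1
position: [0.5369, 0.0731, 0.2798]
ee_rot: [0.093, 0.996, 0.0, 0.002]
ft_force: [-0.2, 1.1, 0.6]
grip_width: 0.896
clock: 15.48
position: [0.4919, 0.0818, 0.2771]
ee_rot: [0.092, 0.996, 0.0, 0.001]
ft_force: [1.2, 0.1, -0.2]
grip_width: 0.902
```

View pics/c5.png

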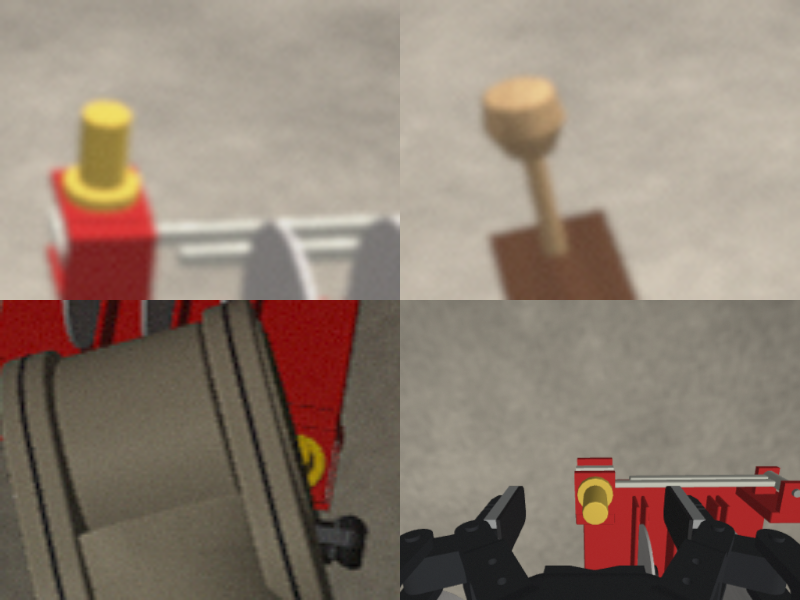

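The pin stands with its collar flat on the top lug, at (105,185) in the crop. The gate is shut, the spoon is still upright in the block, and the gripper is clear of everything.

```bash
python3 -c "
from workcell import manip
print(manip.hand_in())"
```

```text
the job is handed in; nothing more can be done
None
```

The gate is shut and pinned, and I handed the job in at about 15.6 s of the 59 s allowed; no verdict came back.

- **Gate:** I pushed it with closed fingers until it met its stop. The wrist force rose to about 15 N while the fingers stopped moving forward, and the wrist picture showed the eye lined up under the top lug's hole.
- **Pin:** I lifted it out of the block by the knob and lowered it through the lugs with almost no side force. Contact came with the tool at 0.134 m, the height expected for the collar resting on the top lug.
- **Last pictures:** The collar sits flat on the top lug, the gate is in line with the rack, the spoon stands in the block, and the open gripper is clear of everything.
- **Disagreements:** The scene camera put points 3–6 mm lower than the given heights. Before lowering, it also suggested the pin was a few mm off the hole, while the wrist camera showed about 1.5 mm. I went with the wrist camera, as the hole leaves 8 mm of room on each side.
- **Not seen directly:** No picture shows the pin inside the lower lug. That it passed through rests on the seating height and on meeting no resistance on the way down.

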